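# Hold the notions chest unlocked with its key

### The job

Take the key with the flat rectangular head out of the wooden key rest, push it fully home into the keyway on top of the wooden chest (two sticky pins nip it part way, so press on and wiggle it a little), then turn it a quarter turn clockwise, seen from above, until it stops. The lock springs back if let go, so finish while still holding the key upright, fully in and turned, so that I can lift the lid; leave the round-headed key in the rest and do not knock the other things on the table about.

Things in the scene. Friction and masses are not known exactly. Their poses are not given: they have to be found in the camera images.
- key: the key to use: steel, 64 mm tall, 40 g, upright in one of the rest's two holes (varies), origin then 8 mm above the table. Origin: centre of its lower end; z up the key, x along the width of bit and head (both ways round alike). Bit 14 (x) by 6 (y) mm, z 0 to 10, lower end rounded; round shank 5.4 mm thick to z 26; round collar 18 mm across, z 26 to 30, resting on the block's top
- key_head (a point): centre of the key's head, 47 mm above the key's origin, axes as the key's: a flat rectangular plate 34 mm (x) by 9 mm (y), from z 30 to 64 mm above the key's origin; grip it across its 9 mm
- pin_key: the other key, not to be used: same shank and collar, but a round knob for a head (26 mm across, total height 54 mm) and no bit. It stands in the other hole of the rest, 70 mm away. Origin: centre of its lower end, z up
- key_rest: fixed wooden block, 42 mm (x) by 136 mm (y) by 34 mm high, origin under its centre. Two slots 16 mm along x by 8 mm along y, 30 mm deep, open on top, centred at y = -35 and y = +35 mm; the keys stand with their x along the block's x
- chest: fixed dark wooden chest, 154 mm (x) by 216 mm (y) by 105 mm high to the top of its lid, origin under its centre, front (with drawer) to its -x. On the lid, 37 mm in front of the centre, sits the lock: a steel case with a brass face plate, 52 mm by 48 mm, its face 36 mm above the lid (141 mm above the table)
- keyway (a point): centre of the keyway's mouth, on the upper face of the lock's face plate; axes as the chest's. A slot 15.4 mm along x by 7.4 mm along y through the fixed 6 mm face plate. The key's bit goes in with the key's x along the chest's x, either way round
- keyway_floor (a point): floor of the keyway, 20 mm below the mouth, where the home key's lower end stands (collar then 6 mm above the face). Under the face plate a turning plug has a like slot, in line at rest. Two spring pins nip the bit 7 to 12 mm below the face: passing takes some 12 to 20 N, less with a small twist to and fro. The key turns only with its bit wholly below the face plate, 16 mm deep or more
- plug (a joint): turn of the lock's plug, rad: 0 at rest, grows clockwise seen from above, stops at 1.5 (a quarter turn). A spring turns it back, 0.04 N m at rest growing to 0.13 N m at the stop. The key has about 0.1 rad of play in the plug, so the hand turns a little farther than the plug
- spool_tall: bystander: wooden thread spool, 42 mm across, 60 mm tall, standing loose, origin under its centre
- spool_short: bystander: wooden thread spool, 32 mm across, 38 mm tall, standing loose, origin under its centre
- tape_roll: bystander: roll of paper tape lying flat, 96 mm across, 25 mm high, loose, origin under its centre. Left of it, at the near left end of the table (about 0.23 m ahead of the robot and 0.19 m to its left), the room has a fixed bundle of upright wooden slats, 0.46 m high: keep the upper arm clear of it when swinging
- button_jar: bystander: jar with grey lid, 64 mm across, 90 mm tall, loose, origin under its centre

How it is judged:
By the outcome, as a careful person would: the job done as asked, in the order asked, and still so for the second after the job is handed in, while the arm keeps its last pose, push and grip.
It also fails if it takes over 53 s, if anything falls off the work surface, if the arm or the gripper's body presses on something with over 40 N, if the wrist force passes 120 N, or if a joint passes its speed limit or range.

### The arm

A 6-joint arm with a two-finger parallel gripper is mounted at the origin on a cart in front of the work surface, level with it; the furniture and walls round the work are solid. World frame = base frame: x ahead of the robot, y to its left, z up, the work surface at z = 0. Lengths are in m, angles in degrees, forces in N, time in s.
With the tool pointing down it reaches from about 0.35 to 0.875 m from the base axis. Payload 4.2 kg.
Tool frame: the origin (TCP) lies midway between the tips of the shut fingers; the grasp point (between the pads) lies 19 mm behind it; z points along the fingers, y is the line along which they close (so a half turn about z gives the same grasp; the last joint's range is limited). The gripper opens to 87 mm and grips with 3 to 60 N. Pads are 19 mm wide; open, the fingers measure 117 mm over their backs; the gripper's body (75 mm by 190 mm) begins 51 mm behind the grasp point.
Start: joints at [87.525, 22.042, 0.453, 0, -68.411, -14.817], TCP at [0.186, 0.597, 0.223] pointing down, gripper open.
Joint ranges: [-179.83, 179.83], [-69.29, 118.12], [-61.27, 80.66], [-181.25, 117.63], [-171.15, -9.14], [-177.46, 177.46]. Speed limits (degrees/s): [159.86, 159.86, 180, 180, 180, 180].

### API

Orientations are given as [roll, pitch, yaw] about the fixed x, y, z axes, in that order (R = Rz(yaw) Ry(pitch) Rx(roll)).
In Python, from workcell import env gives the robot as it stands. The module is installed in compiled form; this text tells all that it offers. Calls block until the motion is done:
- env.goto(position, orientation): joint-space move of the TCP to a pose.
- env.move_straight(position, rotation=None, rate=0.15, force_limit=None): straight line of the TCP; rotation=None keeps the orientation; rate is the mean speed in m/s. With force_limit (N) it stops when the force on the tool has changed by that much, and returns True; else False.
- env.set_joints(angles): joint-space move.
- env.gripper_to(opening, grasp_force=None): opening from 0.0 (shut) to 1.0 (fully open); grasp_force is the grip in N (None keeps the last); returns when the fingers have stopped.
- env.dwell(seconds).
- env.inverse_kinematics(position, orientation): joint angles nearest the present ones, or None.
- env.read_state(): the state.
- env.grab_frame(name): name is "scene" or "top"; returns a dict with "image" (480x640x3 uint8, blue, green, red), "fx", "fy", "cx", "cy" (pixels), "D" ([k1, k2, p1, p2, k3] as OpenCV has them; the pictures are not rectified), "position" and "orientation" of the camera in the world. Camera axes: x right, y up, looking along -z (the intrinsics and any distortion apply to the point x, -y, -z); pixel columns grow to the right and rows downward; lengths in m; the calibration is good to about 2 mm. A picture is of the moment at which its call begins. There is no depth.
A pose or a line that the arm cannot do raises env.Unreachable and nothing moves.
- env.close_job(): hands the job in; it is judged then, once.
Trained networks look in a picture, given as the dict that the camera call returned (one of the last four; its "shot" number tells which), for a name from the list of things; names that differ only in an ending like _2 or _b are one class to them, and where a whole thing is asked for, a point or a joint stands for the part that bears it (a point fixed in the world has none). Each returns a list of dicts, best first, with "score" (0 to 1); they miss things now and then, are a little off and sometimes report something else, mostly with a low value. They report only what shows in the picture. A call takes as long as a camera call.
- env.search_frame(picture, thing): "xyz" ([x, y, z] in m, in world coordinates, good to about 4 mm: the middle of the surface that is visible of it).
- env.trace(picture, thing): "mask" (480x640 bool, what is visible of it).
The state is a dict: "clock": time; "joint_positions": joint angles; "qvel": joint speeds; "joint_torque": joint torques, N m; "position": TCP position; "tool_rot": TCP orientation; "force": force on the tool from outside, world axes, zero at the start; "wrist_torque": the same for the moment, N m; "opening": opening from 0.0 (shut) to 1.0 (fully open); "finger_force": force on a finger pad.
Only numpy, scipy, OpenCV 4.12 (cv2) and the standard library are available. Lean on these libraries where they do the work, as an engineer would, in place of code of your own. Each camera call takes 0.05 s, during which the arm holds its last target. There are 200 camera calls.

## Working session

There is one attempt and no reset: what is moved stays moved. The work goes in short steps, each a Python script; the robot and the scene stay as the last script left them, time stands still between calls to the robot, and variables do not carry over. Pictures are saved under pics/ and viewed, at most 10 in all, crops included, and the job is handed in when it is done.

```bash
mkdir -p pics; ls; python3 - <<'E'
from workcell import env
import cv2
for n in ("scene","top"):
    f=env.grab_frame(n); cv2.imwrite(f"pics/{n}0.png",f["image"])
    print(n,f["position"],f["orientation"],f["fx"],f["fy"],f["cx"],f["cy"],f["D"])
    for t in ["key","key_head","pin_key","key_rest","chest","keyway","keyway_floor","plug","spool_tall","spool_short","tape_roll","button_jar"]:
        try: print(t,[(([round(float(v),3) for v in d["xyz"]]),round(d["score"],2)) for d in env.search_frame(f,t)[:3]])
        except Exception as e: print(t,e)
s=env.read_state();print(s["clock"],s["position"],s["tool_rot"],s["force"])
E
```

```text
pics
scene [-0.03978317  0.19557511  0.58934396] [  55.90386279   -1.13668102 -117.40677065] 557.6869885856013 557.6869885856013 316.95997950382116 238.03908903820025 [-0.12711392  0.          0.          0.          0.        ]
key [([0.477, -0.205, 0.054], 0.59), ([0.521, 0.049, 0.024], 0.54)]
key_head [([0.478, -0.203, 0.056], 0.77), ([0.517, -0.058, 0.047], 0.68)]
pin_key [([0.515, -0.257, 0.056], 0.59)]
key_rest [([0.476, -0.206, 0.035], 0.78), ([0.628, -0.035, 0.063], 0.35)]
chest [([0.632, -0.219, 0.099], 0.97)]
keyway [([0.631, -0.222, 0.1], 0.65)]
keyway_floor [([0.633, -0.216, 0.102], 0.96)]
plug []
spool_tall [([0.518, -0.056, 0.045], 0.79)]
spool_short [([0.437, -0.133, 0.029], 0.92)]
tape_roll [([0.523, 0.052, 0.023], 0.59)]
button_jar [([0.63, -0.037, 0.066], 0.92), ([0.512, -0.256, 0.056], 0.22)]
top [ 0.46824869 -0.10662521  0.95754962] [  5.36785054  -2.08825637 -89.78146255] 463.31052992337845 463.31052992337845 316.06505061239744 242.44472794806452 [-0.08989195  0.          0.          0.          0.        ]
key [([0.473, -0.205, 0.074], 0.68)]
key_head []
pin_key []
key_rest [([0.493, -0.234, 0.035], 0.93)]
chest [([0.67, -0.257, 0.109], 0.91)]
keyway [([0.674, -0.251, 0.107], 0.89)]
keyway_floor [([0.672, -0.254, 0.102], 0.83), ([0.481, -0.198, 0.071], 0.56)]
plug []
spool_tall [([0.524, -0.065, 0.057], 0.75)]
spool_short [([0.446, -0.133, 0.042], 0.75), ([0.676, -0.257, 0.104], 0.19)]
tape_roll [([0.531, 0.051, 0.021], 0.9)]
button_jar [([0.64, -0.047, 0.092], 0.82)]
1.3 [0.18572701 0.59674117 0.22255585] [ 1.79999979e+02  1.53966700e-03 -1.72921298e+01] [-0.46225893 -0.26514225 -0.39304773]
```

View pics/scene0.png

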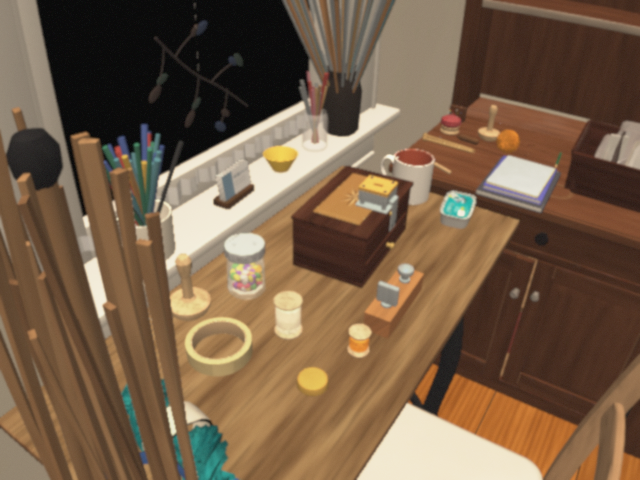

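View pics/top0.png

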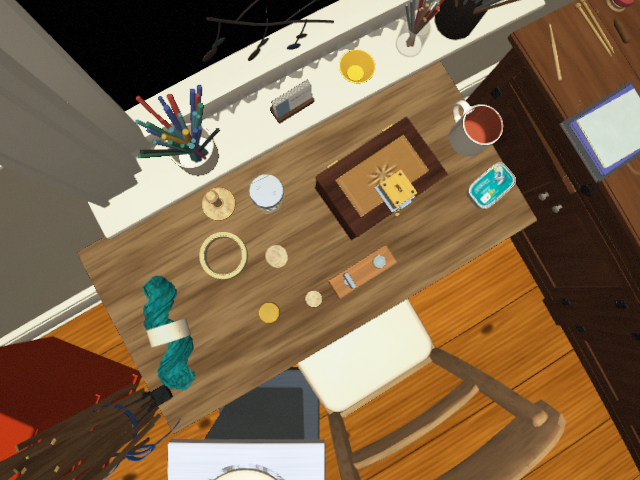

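The scene view shows the key with the flat head at px (388,293) and the pin key at (405,272). In the top view they are at (348,280) and (380,262), and the brass lock plate is at (398,189). Next I'll zoom in.

```bash
python3 - <<'E'
import cv2,numpy as np
a=cv2.imread("pics/top0.png")[165:305,320:440]; b=cv2.imread("pics/scene0.png")[165:335,350:430]
a=cv2.resize(a,None,fx=4,fy=4,interpolation=cv2.INTER_CUBIC); b=cv2.resize(b,None,fx=3.3,fy=3.3,interpolation=cv2.INTER_CUBIC)
c=np.zeros((600,800,3),np.uint8); c[:a.shape[0],:480]=a; c[:b.shape[0],490:490+b.shape[1]]=b
cv2.imwrite("pics/crop1.png",c)
E
```

```text
(no output)
```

View pics/crop1.png

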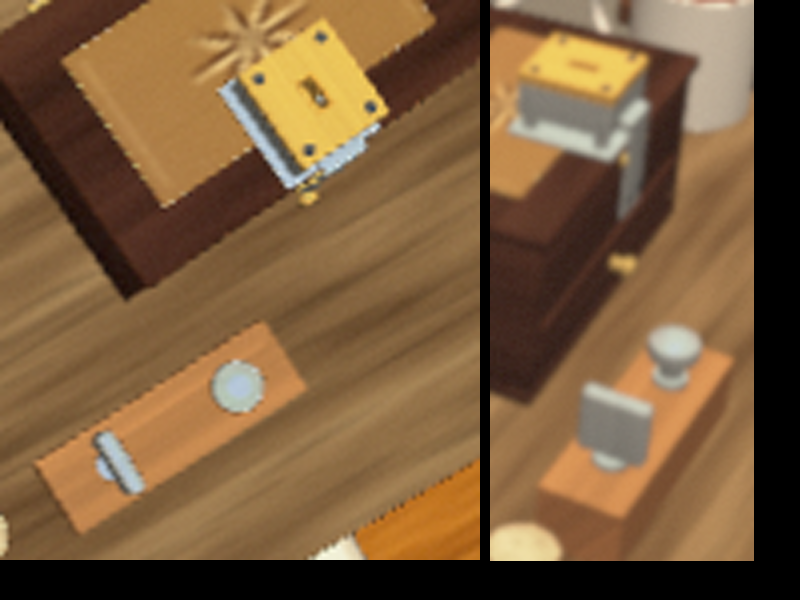

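The top crop shows the brass plate centred near crop (315,92), i.e. full px (398.7,188), with its slot in the middle. The flat key head is at crop (120,462), i.e. px (350,280), and the pin key is at px (380,262). Next I'll fit model silhouettes in both views.

```bash
cat > vis.py <<'E'
import cv2,numpy as np
from scipy.spatial.transform import Rotation as Ro
from scipy.optimize import minimize
S=8
def proj(f,P):
    R=Ro.from_euler("xyz",f["orientation"],degrees=True).as_matrix()@np.diag([1,-1,-1])
    K=np.array([[f["fx"],0,f["cx"]],[0,f["fy"],f["cy"]],[0,0,1.]])
    t=-R.T@np.asarray(f["position"],float)
    return cv2.projectPoints(np.asarray(P,float),cv2.Rodrigues(R.T)[0],t,K,np.array(f["D"],float))[0][:,0]
def place(P,p):  # p=x,y,z,yaw deg
    return np.asarray(P)@Ro.from_euler("z",p[3],degrees=True).as_matrix().T+np.array(p[:3])
def box(x,y,z0,z1,c=(0,0)): return np.array([[c[0]+a*x/2,c[1]+b*y/2,z] for a in(-1,1) for b in(-1,1) for z in(z0,z1)])
def cyl(r,z0,z1): return np.array([[r*np.cos(a),r*np.sin(a),z] for a in np.linspace(0,6.2832,24) for z in(z0,z1)])
KEY=[box(.034,.009,.030,.064),cyl(.009,.026,.030)]
PLATE=[box(.052,.048,-.006,0)]
REST=[box(.042,.136,0,.034)]
def sil(f,parts,p,roi):
    x0,y0,x1,y1=roi; m=np.zeros(((y1-y0)*S,(x1-x0)*S),np.uint8)
    for q in parts:
        u=(proj(f,place(q,p))-[x0,y0]+.5)*S-.5
        cv2.fillConvexPoly(m,cv2.convexHull(np.round(u*16).astype(np.int32)),1,shift=4)
    return cv2.resize(m.astype(np.float32),(x1-x0,y1-y0),interpolation=cv2.INTER_AREA)
def fit(views,parts,p0,free,step=(.004,.004,.004,6)):
    """views: [(frame,mask)]; returns pose, mean mismatch fraction"""
    p0=np.array(p0,float); free=list(free); data=[]
    for f,m in views:
        ys,xs=np.nonzero(m); roi=(max(xs.min()-12,0),max(ys.min()-12,0),min(xs.max()+13,640),min(ys.max()+13,480))
        data.append((f,roi,m[roi[1]:roi[3],roi[0]:roi[2]].astype(np.float32)))
    def cost(d):
        p=p0.copy(); p[free]+=d*np.array(step)[free]
        return np.mean([((sil(f,parts,p,r)-m)**2).sum()/m.sum() for f,r,m in data])
    best=None; d=np.zeros(len(free))
    for k in range(3):
        sx=np.vstack([d]+[d+(1,.4,.15)[k]*np.eye(len(free))[i]*(1 if k%2==0 else -1) for i in range(len(free))])
        r=minimize(cost,d,method="Nelder-Mead",options=dict(initial_simplex=sx,xatol=.005,fatol=1e-5,maxiter=250)); d=r.x
    p0[free]+=d*np.array(step)[free]; return p0,r.fun
def yellow(f):
    h=cv2.cvtColor(f["image"],cv2.COLOR_BGR2HSV); return (h[...,0]>18)&(h[...,0]<32)&(h[...,1]>130)&(h[...,2]>150)
def pick(m,near):
    n,l,s,c=cv2.connectedComponentsWithStats(m.astype(np.uint8)); 
    i=1+np.argmin([np.hypot(*(c[k]-near))-.0*s[k,4] if s[k,4]>60 else 1e9 for k in range(1,n)])
    m=(l==i).astype(np.uint8); cs=cv2.findContours(m,cv2.RETR_EXTERNAL,cv2.CHAIN_APPROX_NONE)[0]; return cv2.drawContours(m,cs,-1,1,-1).astype(bool)
E
python3 - <<'E'
from vis import *; from workcell import env
np.set_printoptions(precision=4,suppress=True)
F={n:env.grab_frame(n) for n in("top","scene")}
near={"top":(398.7,188),"scene":(379,190)}
M={"plate":[],"key":[],"rest":[]}
for n,f in F.items():
    M["plate"].append((f,pick(yellow(f),near[n])))
    for k,t in(("key","key"),("rest","key_rest")):
        for d in env.trace(f,t)[:2]:
            m=d["mask"]; ys,xs=np.nonzero(m); print(n,t,round(d["score"],2),m.sum(),xs.mean(),ys.mean())
        M[k].append((f,env.trace(f,t)[0]["mask"]))
import pickle; pickle.dump((F,M),open("m.pkl","wb"))
p0={"plate":[.639,-.277,.141,-60+90],"key":[.475,-.205,.008,30],"rest":[.493,-.234,0,30]}
for k,parts in(("plate",PLATE),("rest",REST),("key",KEY)):
    for y in (30,-30):
        q=p0[k][:3]+[y]
        for i in(0,1): print(k,y,i,*fit([M[k][i]],parts,q,[0,1,3]))
        print(k,y,"both",*fit(M[k],parts,q,[0,1,2,3]))
E
```

```text
top key 0.51 124 348.7903225806452 280.1532258064516
top key_rest 0.77 1158 361.1986183074266 271.8834196891192
scene key 0.81 429 386.7692307692308 294.28205128205127
scene key_rest 0.79 1691 392.7137788290952 306.0266114725015
plate 30 0 [ 0.6462 -0.2847  0.141  34.3936] 0.0173785500228405
plate 30 1 [ 0.6499 -0.2904  0.141  38.0763] 0.2737487256526947
plate 30 both [ 0.646  -0.2845  0.1423 34.9929] 0.1617192029953003
plate -30 0 [  0.6458  -0.2848   0.141  -59.4953] 0.12726378440856934
plate -30 1 [  0.6506  -0.2881   0.141  -31.7073] 0.3715548515319824
plate -30 both [  0.6459  -0.2865   0.1425 -55.2089] 0.22566521167755127
rest 30 0 [ 0.4981 -0.2339  0.     32.9174] 0.2598130702972412
rest 30 1 [ 0.4974 -0.2338  0.     32.2246] 0.3902372121810913
rest 30 both [ 0.4984 -0.2343 -0.0014 32.6014] 0.3248068690299988
rest -30 0 [ 0.4982 -0.2339  0.     32.8441] 0.2598174810409546
rest -30 1 [ 0.4973 -0.2339  0.     32.3099] 0.390577495098114
rest -30 both [ 0.4984 -0.2344 -0.0017 32.5467] 0.3247891664505005
key 30 0 [ 0.4801 -0.2043  0.008  33.2466] 0.07836717367172241
key 30 1 [ 0.4799 -0.2038  0.008  13.033 ] 0.15101833641529083
key 30 both [ 0.4798 -0.2046  0.0055 31.4539] 0.14605218172073364
key -30 0 [ 0.4801 -0.2042  0.008  32.578 ] 0.07874125987291336
key -30 1 [ 0.4795 -0.2037  0.008  12.6938] 0.1499803066253662
key -30 both [ 0.4799 -0.2045  0.0061 31.8405] 0.14647594094276428
```

```bash
python3 - <<'E'
from vis import *; from workcell import env; import pickle
np.set_printoptions(precision=4,suppress=True)
F,M=pickle.load(open("m.pkl","rb"))
f=F["scene"]; h=cv2.cvtColor(f["image"],cv2.COLOR_BGR2HSV)
print(h[186,374:392:4],h[200,370:376])
for v in(170,190,210):
    m=pick(yellow(f)&(h[...,2]>v),(379,190)); print(v,m.sum(),*fit([(f,m)],[box(.052,.048,-.0005,0)],[.646,-.285,.141,34.4],[0,1,3]))
def hull(m): return cv2.fillConvexPoly(np.zeros(m.shape,np.uint8),cv2.convexHull(np.argwhere(m)[:,::-1].astype(np.int32)),1).astype(bool)
f,m=M["rest"][0]; k=M["key"][0][1]
print("rest hull",*fit([(f,hull(m))],REST,[.498,-.234,0,33],[0,1,3]))
P=[.48,-.2043]; 
for nm,p,z,ys in(("grasp",P,.040,(33,213,-147)),("key",(.6462,-.2847),.154,(34.4,-60,214.4,120,-145.6))):
    for y in ys: print(nm,y,env.inverse_kinematics([*p,z],[180,0,y]))
a=env.read_state()["joint_positions"]
env.set_joints([a[0],-5,0,0,-95,a[5]]); s=env.read_state(); print(s["position"],s["clock"])
E
```

```text
[[ 22 153 240]
 [ 20 156 230]
 [ 20 159 228]
 [ 22 153 240]
 [ 22 151 241]] [[ 17  28 128]
 [ 21  26 126]
 [ 21  26 126]
 [ 17  28 126]
 [ 21  26 126]
 [ 18  26 128]]
170 404 [ 0.6436 -0.2845  0.141  36.2613] 0.0568859726190567
190 404 [ 0.6436 -0.2845  0.141  36.2613] 0.0568859726190567
210 389 [ 0.6438 -0.2843  0.141  35.433 ] 0.09061382710933685
rest hull [ 0.4982 -0.2338  0.     33.0868] 0.02017395757138729
grasp 33 [ -5.2179  24.311  -26.9367   0.     -38.7522 128.2179]
grasp 213 [ -5.2179  24.311  -26.9367   0.     -38.7522 -51.7821]
grasp -147 [ -5.2179  24.311  -26.9367   0.     -38.7522 -51.7821]
key 34.4 [-10.6977  32.6146   7.9587   0.     -65.344  135.0977]
key -60 [-10.6977  32.6146   7.9587   0.     -65.344   40.6977]
key 214.4 [-10.6977  32.6146   7.9587   0.     -65.344  -44.9023]
key 120 [ -10.6977   32.6146    7.9587   -0.      -65.344  -139.3023]
key -145.6 [-10.6977  32.6146   7.9587   0.     -65.344  -44.9023]
[0.1755 0.3642 0.4522] 3.0417
```

```bash
python3 - <<'E'
from workcell import env
a=env.read_state()["joint_positions"]
env.set_joints([a[0],-5,40,0,-135,a[5]]); s=env.read_state(); print(s["position"],s["clock"])
assert s["position"][2]>.55
env.set_joints([-5.2,-5,40,0,-135,-51.8]); s=env.read_state(); print(s["position"],s["clock"])
env.gripper_to(.38,20)
env.goto([.48,-.2043,.13],[180,0,-147]); s=env.read_state(); print(s["position"],s["force"],s["opening"],s["clock"])
print(env.move_straight([.48,-.2043,.0405],rate=.12,force_limit=6)); s=env.read_state(); print(s["position"],s["force"],s["clock"])
E
```

```text
[0.1702361  0.24345034 0.7136879 ] 4.15
[ 0.23409356 -0.18141379  0.71476195] 5.75
[ 0.48076849 -0.20442109  0.13082459] [-0.21160118  0.11919221 -0.03823209] 0.3814231307963299 9.125
False
[ 0.48068535 -0.20441591  0.04114437] [ 0.73855859 -0.30657501 -0.37044904] 10.0167
```

```bash
python3 - <<'E'
from workcell import env
import numpy as np,cv2
np.set_printoptions(precision=4,suppress=True)
def st(l): s=env.read_state(); print(l,np.array(s["position"]),np.array(s["tool_rot"]),np.array(s["force"]),np.array(s["wrist_torque"]),round(s["opening"],4),s["finger_force"],s["clock"])
st("pre"); env.gripper_to(0,15); st("grip15"); env.gripper_to(0,45); st("grip45")
print(env.move_straight([.48,-.2043,.06],rate=.06,force_limit=15)); st("up")
print(env.move_straight([.48,-.2043,.19],rate=.15)); st("up2")
f=env.grab_frame("top"); g=env.grab_frame("scene")
c=np.zeros((600,800,3),np.uint8)
for i,(h,(u,v)) in enumerate(((f,(350,262)),(g,(385,250)))):
    a=h["image"][v-75:v+75,u-50:u+50]; c[:600,i*400:i*400+400]=cv2.resize(a,None,fx=4,fy=4,interpolation=cv2.INTER_CUBIC)
cv2.imwrite("pics/lift.png",c)
E
```

```text
pre [ 0.4807 -0.2044  0.0411] [-179.939     0.059  -146.9837] [ 0.7386 -0.3066 -0.3704] [ 0.1113 -0.1589 -0.0032] 0.3798 0.0 10.0167
grip15 [ 0.4801 -0.2043  0.0408] [-179.9855    0.0148 -146.9932] [-0.7454  0.4446  2.5002] [ 0.2418  0.0044 -0.0012] 0.1005 15.000127708772197 10.5667
grip45 [ 0.4801 -0.2043  0.0408] [-179.9861    0.0104 -146.9901] [-0.7626  0.2404  3.8991] [0.3916 0.1079 0.0091] 0.0976 45.001109037548304 10.7833
False
up [ 0.4802 -0.2043  0.0604] [-179.9616    0.0497 -147.0018] [-0.3527  1.2758 -1.8171] [ 0.0815 -0.1129 -0.0017] 0.0974 44.99988667666912 11.2583
False
up2 [ 0.4793 -0.2041  0.1889] [ 179.9024   -0.0828 -147.0121] [-0.119  -0.6075 -0.804 ] [ 0.1019 -0.1083 -0.0008] 0.1015 44.999812664464116 12.275
```

View pics/lift.png

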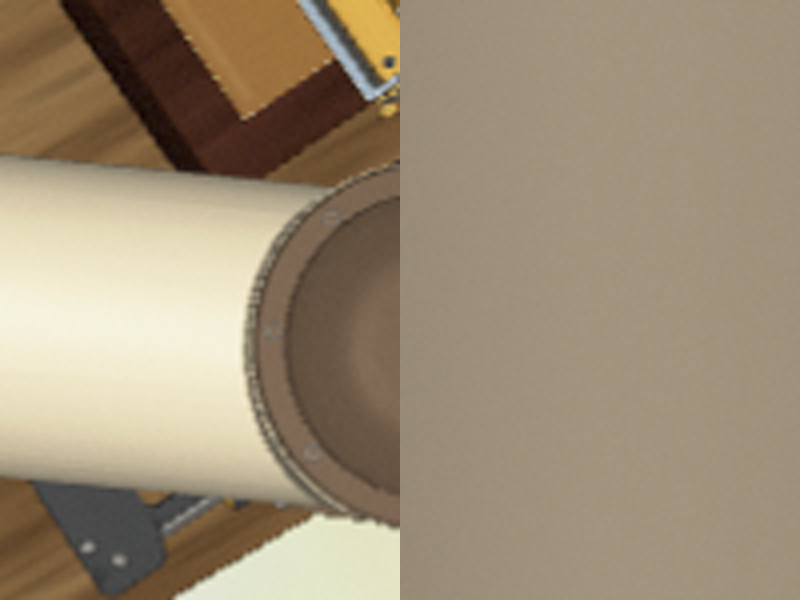

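The arm now hides both views of the gripped key, but the finger opening of 8.5–8.8 mm matches the 9 mm head, so the key is held. I'll check the slot against the plate fit in the earlier top picture.

```bash
python3 - <<'E'
from vis import *; import pickle
F,M=pickle.load(open("m.pkl","rb"))
out=[]
for n,p in(("top",[.6462,-.2847,.141,34.4]),("scene",[.6437,-.2845,.141,36])):
    g=np.mgrid[-30:30:.15,-30:30:.15].reshape(2,-1)/1000; P=np.c_[g[1],-g[0],0*g[0]]
    uv=proj(F[n],place(P,p)).reshape(400,400,2).astype(np.float32)
    im=cv2.remap(F[n]["image"],uv[...,0],uv[...,1],cv2.INTER_CUBIC)
    v=im.max(2).astype(float)[130:270,110:290]; w=np.clip(150-v,0,None) if n=="top" else np.clip(215-v,0,None)
    yy,xx=np.mgrid[130:270,110:290]; print(n,"slot dx,dy mm",((xx*w).sum()/w.sum()-200)*.15,-((yy*w).sum()/w.sum()-200)*.15)
    cv2.line(im,(190,200),(210,200),(0,0,255),1); cv2.line(im,(200,190),(200,210),(0,0,255),1)
    cv2.rectangle(im,(200-173,200-160),(200+173,200+160),(0,255,0),1); out.append(im)
cv2.imwrite("pics/ortho.png",np.hstack(out))
E
```

```text
top slot dx,dy mm 0.06736538299486057 0.16077252043482132
scene slot dx,dy mm -0.6705261394101881 1.4100703753351198
```

View pics/ortho.png

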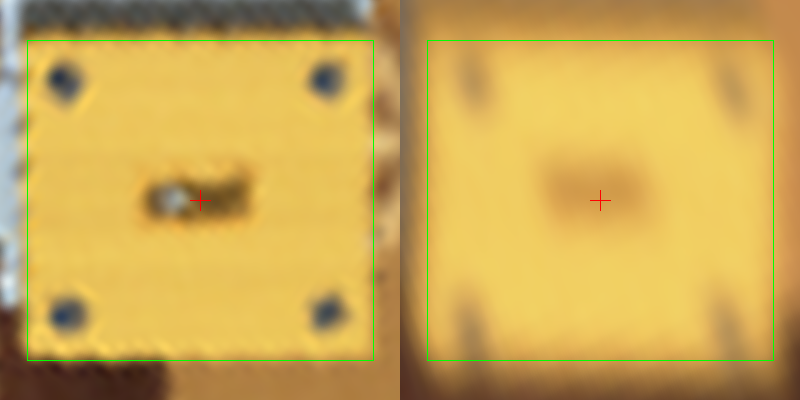

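The top-view slot is centred about 0.4 mm to −x of the plate fit, so I'll aim at (.6458, −.2848) with yaw 34.4. Then I'll move over and probe.

```bash
cat > h.py <<'E'
from workcell import env
import numpy as np
np.set_printoptions(precision=4,suppress=True)
K=np.array([.6458,-.2848]); th=np.radians(34.4); Rz=np.array([[np.cos(th),-np.sin(th)],[np.sin(th),np.cos(th)]])
def xy(o): return K+Rz@np.array(o)/1000
def loc(p): return Rz.T@(np.array(p[:2])-K)*1000
def st(l):
    s=env.read_state(); F=np.array(s["force"]); print(l,"off",loc(s["position"]),"z %.4f"%s["position"][2],"yaw %.2f"%s["tool_rot"][2],"F",Rz.T@F[:2],F[2].round(2),"T",np.array(s["wrist_torque"]),round(s["opening"],4),"t %.2f"%s["clock"]); return s
E
python3 - <<'E'
from h import *
env.move_straight([*xy((0,0)),.20],[180,0,-145.6],rate=.15)
env.move_straight([*xy((0,0)),.178],rate=.1); env.dwell(.15); st("above")
print(env.move_straight([*xy((0,0)),.1675],rate=.02,force_limit=5)); st("probe")
E
```

```text
above off [ 0.2159 -0.3269] z 0.1790 yaw -145.59 F [ 0.0458 -0.136 ] -0.97 T [ 0.0818 -0.13    0.0017] 0.0971 t 14.28
False
probe off [ 0.0199 -0.0652] z 0.1675 yaw -145.60 F [0.3791 0.0781] -0.73 T [ 0.0835 -0.1788  0.0153] 0.1015 t 14.95
```

The key entered without contact. Next I'll press past the pins while wiggling.

```bash
python3 - <<'E'
from h import *
env.gripper_to(0,60); z=.1675; sg=1
for i in range(16):
    z-=.001; sg=-sg
    hit=env.move_straight([*xy((0,0)),z],[180,0,-145.6+4*sg],rate=.012,force_limit=30)
    s=st(f"{i} {z:.4f} {hit}")
    if abs(s["force"][2])>30 or z<.1545: break
env.move_straight([*xy((0,0)),max(z,.1535)],[180,0,-145.6],rate=.02,force_limit=30); st("end")
E
```

```text
0 0.1665 False off [-0.0667  0.24  ] z 0.1664 yaw -149.50 F [0.6643 1.0106] -0.98 T [ 0.2984  0.0278 -0.022 ] 0.0962 t 15.42
1 0.1655 False off [-0.0055  0.1917] z 0.1655 yaw -141.71 F [-0.0631  1.4534] 0.61 T [ 0.4526  0.0565 -0.0195] 0.0966 t 15.71
2 0.1645 False off [0.0065 0.2197] z 0.1646 yaw -149.50 F [0.3988 2.3637] 0.41 T [ 0.6288  0.2523 -0.001 ] 0.0986 t 16.00
3 0.1635 False off [-0.1486  0.2208] z 0.1643 yaw -141.69 F [-0.8508  4.0082] 4.59 T [ 1.0123  0.8128 -0.0448] 0.095 t 16.29
4 0.1625 False off [0.2719 0.242 ] z 0.1632 yaw -149.64 F [0.9127 5.2487] 5.73 T [ 1.5076  0.6881 -0.0301] 0.0979 t 16.58
5 0.1615 False off [-0.0086  0.0241] z 0.1628 yaw -141.59 F [-0.2695  5.2587] 7.12 T [ 1.2934  1.0746 -0.0571] 0.0965 t 16.88
6 0.1605 False off [0.3744 0.0417] z 0.1616 yaw -149.61 F [0.2162 4.3598] 5.6 T [ 1.4305  0.6707 -0.0145] 0.098 t 17.17
7 0.1595 False off [0.3365 0.05  ] z 0.1596 yaw -141.67 F [1.0577 3.5473] 3.3 T [ 1.2116  0.3466 -0.032 ] 0.0944 t 17.46
8 0.1585 False off [0.0667 0.0217] z 0.1580 yaw -149.49 F [-0.0413  2.3873] 1.81 T [1.0042 0.253  0.0519] 0.0983 t 17.75
9 0.1575 False off [-0.1301  0.0084] z 0.1575 yaw -141.70 F [0.0837 3.1047] 2.46 T [ 1.0009  0.5581 -0.0707] 0.1013 t 18.04
10 0.1565 False off [-0.103   0.0521] z 0.1561 yaw -149.50 F [-0.1832  3.7967] 1.49 T [0.9298 0.3214 0.029 ] 0.0984 t 18.33
11 0.1555 False off [-0.3267  0.0425] z 0.1555 yaw -141.70 F [-1.9301  3.3635] 4.08 T [ 0.8297  0.6888 -0.038 ] 0.1003 t 18.62
12 0.1545 False off [-0.0815  0.0548] z 0.1540 yaw -149.50 F [-0.5624  2.7428] 1.42 T [0.8208 0.4506 0.0027] 0.0993 t 18.92
13 0.1535 False off [-0.1852  0.0379] z 0.1537 yaw -141.70 F [-0.9716  4.1019] 2.97 T [0.8448 0.7872 0.0177] 0.0971 t 19.21
end off [ 0.0218 -0.2027] z 0.1537 yaw -145.56 F [0.2759 2.6898] 3.47 T [ 0.8016  0.5195 -0.0118] 0.0985 t 19.46
```

```bash
python3 - <<'E'
from h import *
print(env.move_straight([*xy((0,.3)),.1455],rate=.012,force_limit=16)); s=st("press")
env.dwell(.2); st("hold")
E
```

```text
True
press off [ 0.0197 -0.1003] z 0.1536 yaw -145.49 F [0.3508 2.1199] 3.45 T [ 0.5023  0.2719 -0.0199] 0.0975 t 19.90
hold off [ 0.0071 -0.028 ] z 0.1536 yaw -145.50 F [-0.2435  1.9205] 4.96 T [ 0.316   0.0272 -0.0312] 0.098 t 20.10
```

```bash
python3 - <<'E'
from h import *
for a in (10,25,40,55,70,80,86,90,93,96):
    hit=env.move_straight([*xy((0,.2)),.1531],[180,0,-145.6-a],rate=.02,force_limit=30)
    s=st(f"{a} {hit}")
    if abs(s["wrist_torque"][2])>.8 or np.linalg.norm(s["force"])>35: break
env.dwell(.3); s=st("hold"); print(s["joint_positions"],s["tool_rot"])
E
```

```text
10 False off [0.2984 0.4079] z 0.1536 yaw -155.58 F [-0.3704  2.5571] 5.07 T [1.0125 0.4607 0.0149] 0.0994 t 20.43
25 False off [0.2388 0.2567] z 0.1536 yaw -170.57 F [-0.05   2.983] 6.37 T [0.8304 0.4308 0.0376] 0.1021 t 20.83
40 False off [0.2225 0.1519] z 0.1536 yaw 174.43 F [0.1219 3.1013] 5.51 T [0.7978 0.3592 0.0397] 0.0986 t 21.24
55 False off [0.1705 0.0089] z 0.1536 yaw 159.48 F [0.6586 2.8698] 4.57 T [0.5444 0.269  0.0839] 0.0942 t 21.65
70 False off [ 0.0242 -0.0474] z 0.1536 yaw 144.54 F [-0.2485  1.6734] 4.9 T [0.3458 0.3913 0.0923] 0.097 t 22.06
80 False off [-0.0885 -0.0313] z 0.1536 yaw 134.54 F [-0.4459  1.5575] 5.45 T [0.428  0.4225 0.0866] 0.0998 t 22.38
86 False off [-0.1127 -0.041 ] z 0.1536 yaw 128.54 F [0.0592 2.658 ] 4.81 T [0.3243 0.4788 0.0728] 0.0994 t 22.64
90 False off [-0.1591 -0.067 ] z 0.1536 yaw 124.54 F [-0.4777  2.3599] 4.46 T [0.3171 0.4787 0.1512] 0.099 t 22.89
93 False off [-0.1561 -0.0577] z 0.1536 yaw 121.55 F [-0.9229  1.3559] 4.83 T [0.3635 0.5301 0.1227] 0.0992 t 23.14
96 False off [-0.1965 -0.0854] z 0.1536 yaw 118.55 F [-1.087   1.5771] 6.05 T [0.3007 0.5279 0.141 ] 0.0979 t 23.39
hold off [-0.1929 -0.0652] z 0.1536 yaw 118.56 F [-0.8409  2.2097] 5.4 T [0.2933 0.5477 0.1458] 0.0957 t 23.69
[ -10.7094   32.5825    7.825     0.0441  -65.2245 -140.754 ] [-179.9886    0.0424  118.555 ]
```

The spring torque is there but the stop hasn't shown clearly. I'll turn on in small steps until the torque jumps.

```bash
python3 - <<'E'
from h import *
for a in (98,100,102,104,106):
    env.move_straight([*xy((0,.2)),.1531],[180,0,-145.6-a],rate=.02,force_limit=30); env.dwell(.1)
    s=st(f"{a}")
    if abs(s["wrist_torque"][2])>.35: break
f=env.grab_frame("top"); g=env.grab_frame("scene"); import cv2
c=np.hstack([cv2.resize(h["image"][v-60:v+60,u-60:u+60],(400,400),interpolation=cv2.INTER_CUBIC) for h,u,v in((f,399,188),(g,379,190))]); cv2.imwrite("pics/turn.png",c)
E
```

```text
98 off [-0.2   -0.052] z 0.1536 yaw 116.57 F [-0.4701  2.0129] 5.59 T [0.2999 0.4913 0.1968] 0.0985 t 24.04
100 off [-0.2251 -0.0429] z 0.1536 yaw 114.59 F [-1.2127  2.5003] 4.55 T [0.3322 0.5567 0.2836] 0.0952 t 24.39
102 off [-0.252   0.2524] z 0.1536 yaw 112.59 F [-0.5169  2.4388] 5.68 T [0.5319 0.6714 0.2648] 0.0961 t 24.74
104 off [-0.2499  0.2709] z 0.1536 yaw 110.61 F [-1.0016  3.1994] 6.06 T [0.524  0.6383 0.3379] 0.0987 t 25.09
106 off [-0.2494  0.3102] z 0.1536 yaw 108.63 F [-1.4382  3.2461] 5.62 T [0.559  0.6661 0.4763] 0.1004 t 25.44
```

View pics/turn.png

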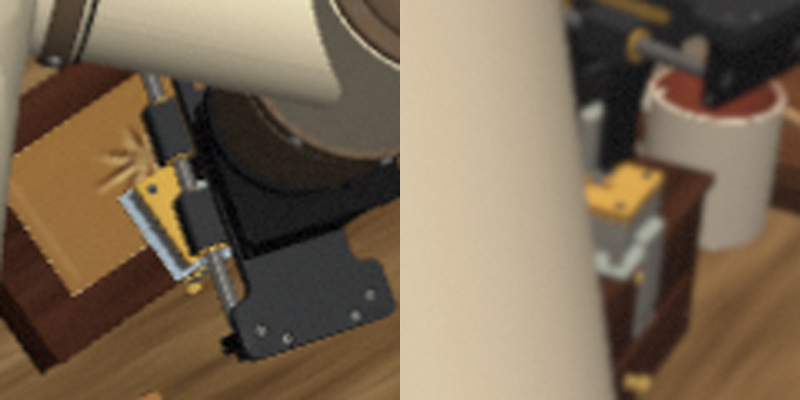

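The pictures show the gripper still holding the key over the lock, with the chest and mug undisturbed. The torque has climbed to 0.48 N m, well above the 0.13 N m spring, so the plug is against its stop. I'll hand the job in.

```bash
python3 - <<'E'
from h import *
env.dwell(.2); st("final"); print(env.close_job())
E
```

```text
final off [-0.2722  0.3046] z 0.1536 yaw 108.63 F [-1.0548  3.1536] 6.46 T [0.5364 0.7025 0.4818] 0.098 t 25.74
the job is handed in; nothing more can be done
None
```

The job is handed in at about 26 s: by the depth and torque readings the flat-headed key is fully home and turned clockwise to its stop, still held upright. The round-headed key was left in the rest and no unexpected contact showed, though the arm hid the key and the rest from both cameras, so neither was confirmed by sight.

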